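Put the balance weights back on their storage strip in order of size

TASK

Put the four loose steel balance weights back on the wooden storage strip, each standing upright in the middle of its own round rest, in order of size: the largest next to the tall end block, then down to the smallest at the other end. Do not knock any weight over on the way.

Things in the scene. Friction and masses are not known exactly. Their poses are not given: they have to be found in the camera images.
- weight_1: Polished steel balance weight: upright cylinder with a narrow neck and a knob on top. Largest of the four: body diameter 40 mm, straight body side 46 mm high, 70 mm high overall with the knob, about 500 g. Origin: centre of its underside; z up along its axis.
- weight_2: Polished steel balance weight: upright cylinder with a narrow neck and a knob on top. Second largest of the four: body diameter 32 mm, straight body side 37 mm high, 56 mm high overall with the knob, about 250 g. Origin: centre of its underside; z up along its axis.
- weight_3: Polished steel balance weight: upright cylinder with a narrow neck and a knob on top. Third largest of the four: body diameter 25 mm, straight body side 29 mm high, 44 mm high overall with the knob, about 120 g. Origin: centre of its underside; z up along its axis.
- weight_4: Polished steel balance weight: upright cylinder with a narrow neck and a knob on top. Smallest of the four: body diameter 19 mm, straight body side 22 mm high, 34 mm high overall with the knob, about 50 g. Origin: centre of its underside; z up along its axis.
- rest_a: One of four identical flat round rests (black rubber in a thin steel edge, 56 mm diameter) in a row on the strip, 70 mm from one to the next; which one is where in the row changes. Fixed. Origin: centre of its underside, on the strip's top face; its own top is 3 mm above the origin, 15 mm above the worktop.
- rest_b: One of four identical flat round rests (black rubber in a thin steel edge, 56 mm diameter) in a row on the strip, 70 mm from one to the next; which one is where in the row changes. Fixed. Origin: centre of its underside, on the strip's top face; its own top is 3 mm above the origin, 15 mm above the worktop.
- rest_c: One of four identical flat round rests (black rubber in a thin steel edge, 56 mm diameter) in a row on the strip, 70 mm from one to the next; which one is where in the row changes. Fixed. Origin: centre of its underside, on the strip's top face; its own top is 3 mm above the origin, 15 mm above the worktop.
- rest_d: One of four identical flat round rests (black rubber in a thin steel edge, 56 mm diameter) in a row on the strip, 70 mm from one to the next; which one is where in the row changes. Fixed. Origin: centre of its underside, on the strip's top face; its own top is 3 mm above the origin, 15 mm above the worktop.
- strip: Fixed light wooden storage strip, 76 x 366 x 12 mm, lying on the worktop. Origin: centre of its underside; its y axis runs along its length and along the row of rests, x across it. The rests are centred across it, 35 and 105 mm either side of its middle along y.
- end_block: The tall dark wooden end block standing across one end of the strip (60 mm across the strip, 24 mm thick, 40 mm high), fixed, its centre 60 mm from the centre of the nearest rest; it may be at either end. The strip's other end carries only a low light wooden bar, 10 mm thick and 8 mm high. Origin: centre of its underside, on the strip's top face.
Things that resemble listed ones, but are neither listed nor needed, are in the scene too. Leave any purple look-alike of the weight_1 alone.

How it is judged:
At the end, for the whole second after the job is handed in: All four weights stand upright (within 0.08 rad), released and at rest on the rests of the strip, each within 12 mm of the middle of its rest along the strip and across it, in order of size from the largest next to the tall end block to the smallest next to the low end (horizontal distance between weight_1 and end_block between 0.048 and 0.072 m and x of weight_1 in the frame of strip between -0.012 and 0.012 m and z of weight_1 in the frame of strip between 0.011 and 0.019 m and angle between each of weight_1, weight_2, weight_3, weight_4's own z axis and vertical below 0.08 rad and linear speed of each of weight_1, weight_2, weight_3, weight_4 below 0.02 m/s and contact force between each of weight_1, weight_2, weight_3, weight_4 and the fingers below 0.1 N and horizontal distance between weight_2 and end_block between 0.118 and 0.142 m and x of weight_2 in the frame of strip between -0.012 and 0.012 m and z of weight_2 in the frame of strip between 0.011 and 0.019 m and horizontal distance between weight_3 and end_block between 0.188 and 0.212 m and x of weight_3 in the frame of strip between -0.012 and 0.012 m and z of weight_3 in the frame of strip between 0.011 and 0.019 m and horizontal distance between weight_4 and end_block between 0.258 and 0.282 m and x of weight_4 in the frame of strip between -0.012 and 0.012 m and z of weight_4 in the frame of strip between 0.011 and 0.019 m); the robot touches nothing.
It fails at once if a weight is knocked or laid over (angle between any of weight_1, weight_2, weight_3, weight_4's own z axis and vertical above 0.8 rad).
It also fails if it takes over 112 s, if anything falls off the work surface, if the arm or the gripper's body presses on something with over 40 N, if the wrist force passes 120 N, or if a joint passes its speed limit or range.

ROBOT

A 7-joint arm with a two-finger parallel gripper is mounted at the origin on a cart in front of the work surface, level with it; the furniture and walls round the work are solid. World frame = base frame: x ahead of the robot, y to its left, z up, the work surface at z = 0. Lengths are in m, angles in rad, forces in N, time in s.
With the tool pointing down it reaches from about 0.4 to 0.875 m from the base axis. Payload 19.3 kg.
Tool frame: the origin (TCP) lies at the very end of the fingers, on their centre line; the grasp point (between the pads) lies 19 mm behind it; z points along the fingers, y is the line along which they close (so a half turn about z gives the same grasp; the last joint's range is limited). The gripper opens to 85 mm and grips with 20 to 120 N. Pads are 22 mm wide; open, the fingers measure 114 mm over their backs; the gripper's body (76 mm by 85 mm) begins 54 mm behind the grasp point. The pads swing forward as they close: fully open they stand 13 mm farther back than shut.
Start: joints at [1.231, 0.521, -0.036, 1.599, 0.021, 1.021, -0.113], TCP at [0.167, -0.602, 0.231] pointing down, gripper open.
Joint ranges: [-2.91, 2.91], [-0.3, 2.13], [-1.5, 1.42], [0.17, 2.43], [-1.26, 4.41], [0.16, 1.93], [-2.52, 2.52]. Speed limits (rad/s): [1.89, 1.89, 2.39, 2.39, 3.01, 3.01, 3.01].

INTERFACE

Orientations are given as [roll, pitch, yaw] about the fixed x, y, z axes, in that order (R = Rz(yaw) Ry(pitch) Rx(roll)).
In Python, from workcell import bot gives the robot as it stands.
- The arm moves only by the shell command python3 -m crank 'ROWS' [FORCE]. ROWS is a JSON object of lists of equal length, an entry for each row: "travel": the shift along the world's x, y, z in cm, a list of three; "turn": the turn, a rotation vector about the world's x, y, z in degrees, a list of three; "gripper": the closure, from 0 (fully open) to 1 (shut). A call has exactly 5 rows; each row is the pose to reach, as a shift and turn from the pose commanded when the call began; what a row does not reach only later rows make up. A row lasts 1/10 s, in which the tool goes at most 50 mm and 8.59 degrees, less where a joint would pass 70% of its speed; a pose out of reach is approached as far as the arm can. A call with a gripper value outside its range is refused whole. The fingers move at their own pace and stop on an object; FORCE is the grip in N (left out, the last holds). Time passes only in rows, so rows that repeat a pose let the fingers close, or fill a call up. It gives the time, the measured TCP pose, the force, the opening and the grip force at its end, in the units of the state.
- bot.observe(): the state, without advancing time (a new reading comes with each control period).
- bot.grab_frame(name): name is "scene" or "top" or "wrist"; returns a dict with "pixels" (400x640x3 uint8, red, green, blue), "fx", "fy", "cx", "cy" (pixels), "extrinsics" (4x4, takes a point from world to camera coordinates). Camera axes: x right, y down, z forward; pixel columns grow to the right and rows downward; lengths in m; the calibration is good to about 2 mm. A picture is of the moment at which its call begins. There is no depth.
- bot.job_done(): hands the job in; it is judged then, once.
The state is a dict: "clock": time; "qpos": joint angles; "qd": joint speeds; "joint_efforts": joint torques, N m; "position": TCP position; "tool_rot": TCP orientation; "force": force on the tool from outside, world axes, zero at the start; "moment": the same for the moment, N m; "grip_width": finger opening in m; "finger_force": force on a finger pad.
Only numpy, scipy, OpenCV 4.12 (cv2) and the standard library are available. Lean on these libraries where they do the work, as an engineer would, in place of code of your own. Each camera call takes 0.05 s, during which the arm holds its last target. There are 200 camera calls.

## Working session

There is one attempt and no reset: what is moved stays moved. The work goes in short steps, Python scripts to look and compute and a shell command to move; the robot and the scene stay as the last step left them, time stands still between calls to the robot, and variables do not carry over. Pictures are saved under pics/ and viewed, at most 14 in all, crops included, and the job is handed in when it is done.

```bash
mkdir -p pics
cat > h.py <<'E'
import numpy as np, cv2
from workcell import bot
def grab(name,fn=None):
    f=bot.grab_frame(name); 
    if fn: cv2.imwrite('pics/'+fn,cv2.cvtColor(f['pixels'],cv2.COLOR_RGB2BGR))
    return f
def ray(f,u,v,z):
    E=np.array(f['extrinsics']);R,t=E[:3,:3],E[:3,3]
    d=R.T@np.array([(u-f['cx'])/f['fx'],(v-f['cy'])/f['fy'],1]);c=-R.T@t
    return c+d*(z-c[2])/d[2]
def proj(f,p):
    E=np.array(f['extrinsics']);q=E[:3,:3]@np.array(p)+E[:3,3]
    return f['fx']*q[0]/q[2]+f['cx'],f['fy']*q[1]/q[2]+f['cy']
E
python3 - <<'E'
from h import *
import pickle
for n in ['top','scene']:
    f=grab(n,n+'0.png'); pickle.dump(f,open(n+'0.pkl','wb'))
    E=np.array(f['extrinsics']); print(n,f['fx'],f['cx'],f['cy'],(-E[:3,:3].T@E[:3,3]).round(3),E[:3,:3].round(2).tolist())
s=bot.observe();print({k:np.round(v,3).tolist() for k,v in s.items()})
E
```

```text
top 411.636867916923 316.73435656119307 202.12523903001974 [0.296 0.003 1.249] [[-0.02, -1.0, 0.0], [-0.99, 0.02, -0.17], [0.17, -0.01, -0.99]]
scene 460.8715006241458 326.0322703363093 189.90301380615287 [-0.411 -1.034  0.656] [[0.73, -0.68, -0.03], [-0.29, -0.28, -0.91], [0.61, 0.68, -0.41]]
{'clock': 0.1, 'qpos': [1.231, 0.522, -0.036, 1.6, 0.021, 1.021, -0.113], 'qd': [0.001, -0.002, -0.001, -0.001, -0.0, -0.001, 0.001], 'joint_efforts': [0.006, -92.849, 1.986, -37.053, 0.018, 0.005, 0.0], 'position': [0.166, -0.602, 0.231], 'tool_rot': [-3.141, 0.0, 0.27], 'force': [-0.073, -0.353, 0.645], 'moment': [-0.034, 0.012, -0.03], 'finger_force': 0.0, 'grip_width': 0.085}
```

View pics/top0.png

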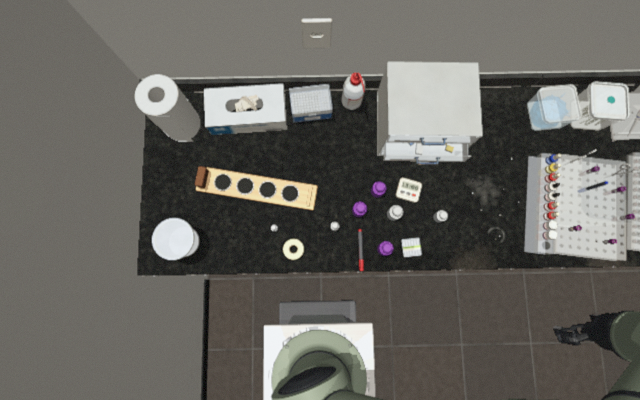

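View pics/scene0.png

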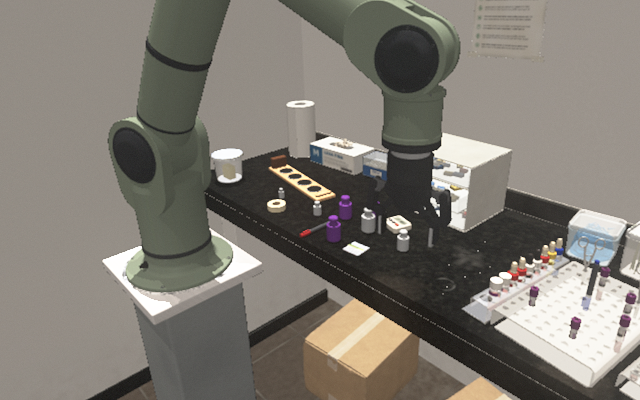

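The top view shows the candidates. The steel weights are at about (396,212), (441,215), (335,226) and (274,228). The purple look-alikes are at (379,188), (360,209) and (386,248). Other round items are the white roll at (293,249) and the tub at (176,240). The strip runs from (197,178) to (316,200), with the dark end block at (202,177). I'll check this in a close crop.

Run:
```python
from h import *
import pickle
a=cv2.imread('pics/top0.png')[155:265,185:460]; a=cv2.resize(a,None,fx=2.9,fy=2.9,interpolation=cv2.INTER_CUBIC)
b=cv2.imread('pics/scene0.png')[150:260,260:430]; b=cv2.resize(b,(400,258),interpolation=cv2.INTER_CUBIC)
c=np.zeros((a.shape[0]+258,a.shape[1],3),np.uint8); c[:a.shape[0]]=a; c[a.shape[0]:,:400]=b
cv2.imwrite('pics/c1.png',c);print(c.shape)
f=pickle.load(open('top0.pkl','rb')); im=cv2.cvtColor(f['pixels'],cv2.COLOR_RGB2HSV)
m=((im[...,1]<60)&(im[...,2]>90)).astype(np.uint8)
n,l,s,ce=cv2.connectedComponentsWithStats(m)
for i in range(1,n):
    x,y,w,h,A=s[i]
    if 20<A<1500 and 180<x<460 and 150<y<265: print('bright',s[i],ce[i].round(1),ray(f,*ce[i],0.03).round(3))
m=((im[...,0]>120)&(im[...,0]<160)&(im[...,1]>100)&(im[...,2]>60)).astype(np.uint8)
n,l,s,ce=cv2.connectedComponentsWithStats(m)
for i in range(1,n):
    if 20<s[i][4] and 180<s[i][0]<460: print('purple',s[i],ce[i].round(1),ray(f,*ce[i],0.04).round(3))
m=((im[...,0]>8)&(im[...,0]<25)&(im[...,1]>60)&(im[...,2]>150)).astype(np.uint8)
cs=cv2.findContours(m,cv2.RETR_CCOMP,cv2.CHAIN_APPROX_NONE)[0]
for q in cs:
    if len(q)>10:
        M=cv2.minAreaRect(q); 
        print('wood',np.round(M[0],1),np.round(M[1],1),round(M[2],1),cv2.contourArea(q),ray(f,*M[0],0.015).round(4))
```

```text
(577, 798, 3)
bright [213 173  19  18 114] [221.8 181.7] [0.575 0.283 0.03 ]
bright [236 176  19  19 120] [244.5 185.4] [0.562 0.214 0.03 ]
bright [395 177  27  26 494] [408.3 189.5] [ 0.541 -0.281  0.03 ]
bright [258 180  19  19 116] [267.  189.2] [0.549 0.146 0.03 ]
bright [281 184  19  19 113] [290. 193.] [0.536 0.076 0.03 ]
bright [387 205  17  15 192] [395. 212.] [ 0.472 -0.238  0.03 ]
bright [434 210  14  12 132] [440.7 215.6] [ 0.459 -0.374  0.03 ]
bright [330 221  10  10  72] [334.4 225.7] [ 0.435 -0.055  0.03 ]
bright [271 224   7   7  42] [273.9 227.3] [0.433 0.125 0.03 ]
bright [359 232   3  27  77] [360.  245.3] [ 0.375 -0.129  0.03 ]
bright [401 237  21  20 322] [411.1 246.9] [ 0.368 -0.28   0.03 ]
bright [282 238  22  22 323] [292.8 248.8] [0.369 0.069 0.03 ]
purple [371 181  16  16 195] [378.2 188.6] [ 0.543 -0.189  0.04 ]
purple [352 201  15  16 187] [359.1 208.7] [ 0.483 -0.129  0.04 ]
purple [377 241  17  15 195] [385.2 248.1] [ 0.365 -0.201  0.04 ]
wood [256.2 187.5] [119.4  25. ] 9.5 2639.5 [0.5582 0.1803 0.015 ]
wood [297.9 204.8] [6.  2.8] 18.4 11.0 [0.5023 0.0535 0.015 ]
wood [276.4 201. ] [5.1 2.8] 18.4 9.5 [0.5154 0.1189 0.015 ]
wood [270. 200.] [6. 2.] -0.0 10.0 [0.5187 0.1382 0.015 ]
wood [289.6 192.9] [20.1 20.1] 59.0 313.5 [0.5396 0.0783 0.015 ]
wood [267.2 189.2] [19.1 19.8] 45.0 310.5 [0.5523 0.1467 0.015 ]
wood [245. 185.] [20. 20.] 0.0 313.5 [0.5668 0.2148 0.015 ]
wood [222.  181.5] [20. 19.] 0.0 306.0 [0.5791 0.2855 0.015 ]
wood [553.3 167. ] [8.  6.4] 53.1 16.5 [ 0.6061 -0.7371  0.015 ]
```

View pics/c1.png

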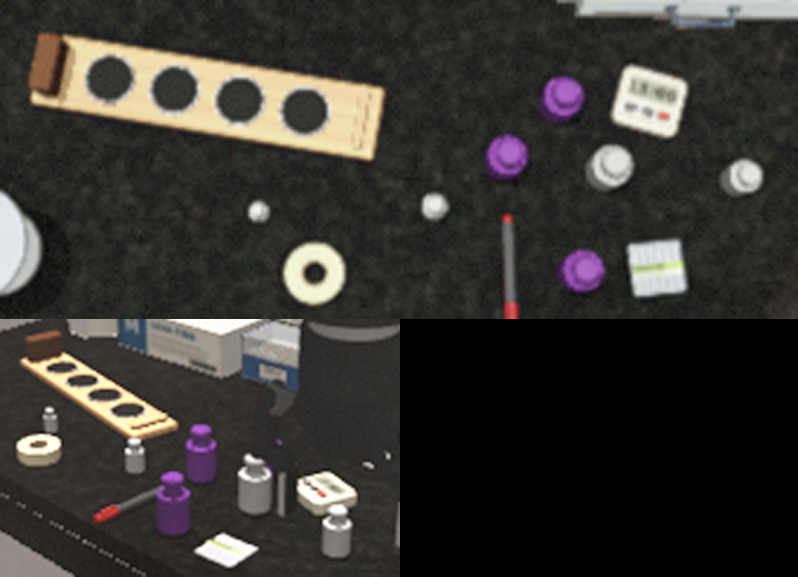

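Each bright blob matches its weight by apparent width (15, 12, 10 and 7 px). By the ray casts:

| Weight | x (m) | y (m) |
|---|---|---|
| w1 | 0.472 | -0.238 |
| w2 | 0.459 | -0.374 |
| w3 | 0.435 | -0.055 |
| w4 | 0.433 | 0.125 |

The rests measure 70 mm apart, as they should, and the end block is on the +y side. I'll move above w1 first.

```bash
python3 -m crank '{"travel":[[2,2.4,0],[4,4.8,0],[6,7.2,0],[8,9.6,0],[10,12,0]],"turn":[[0,0,0],[0,0,0],[0,0,0],[0,0,0],[0,0,0]],"gripper":[0,0,0,0,0]}' 40
python3 -m crank '{"travel":[[2,2.4,0],[4,4.8,0],[6,7.2,0],[8,9.6,0],[10,12,0]],"turn":[[0,0,0],[0,0,0],[0,0,0],[0,0,0],[0,0,0]],"gripper":[0,0,0,0,0]}'
python3 -m crank '{"travel":[[2,2.4,0],[4,4.8,0],[6,7.2,0],[8,9.6,0],[10,12,0]],"turn":[[0,0,0],[0,0,0],[0,0,0],[0,0,0],[0,0,0]],"gripper":[0,0,0,0,0]}'
python3 - <<'E'
from h import *
f=grab('wrist','w1.png'); s=bot.observe(); print(s['clock'],s['position'],s['tool_rot'],s['qpos'])
E0=np.array(f['extrinsics']);print((-E0[:3,:3].T@E0[:3,3]).round(3),E0[:3,:3].round(2).tolist())
print([proj(f,p) for p in [(0.472,-0.238,0),(0.472,-0.238,.07)]])
E
```

```text
clock: 0.6
position: [0.2672, -0.4812, 0.2311]
tool_rot: [-3.141, 0.0, 0.27]
force: [0.2, -0.1, 0.0]
grip_width: 0.0852
finger_force: 0.0
clock: 1.1
position: [0.3671, -0.3612, 0.2311]
tool_rot: [-3.141, 0.0, 0.27]
force: [-0.2, -0.4, -0.3]
grip_width: 0.0855
finger_force: 0.0
clock: 1.6
position: [0.4671, -0.2413, 0.2312]
tool_rot: [-3.141, 0.0, 0.27]
force: [-0.4, 0.2, 0.1]
grip_width: 0.0856
finger_force: 0.0
1.65 [ 0.47036045 -0.23680198  0.23116972] [-3.13993240e+00 -1.79191857e-03  2.74558172e-01] [ 0.4953464   0.37005498 -0.18153168  1.85216094  0.07881082  0.92588164
 -1.01777936]
[ 0.532 -0.223  0.374] [[0.27, -0.96, -0.0], [-0.93, -0.26, 0.27], [-0.26, -0.07, -0.96]]
[(np.float64(312.7592920269685), np.float64(161.68831691782242)), (np.float64(312.42270853128736), np.float64(174.8032422606889))]
```

View pics/w1.png

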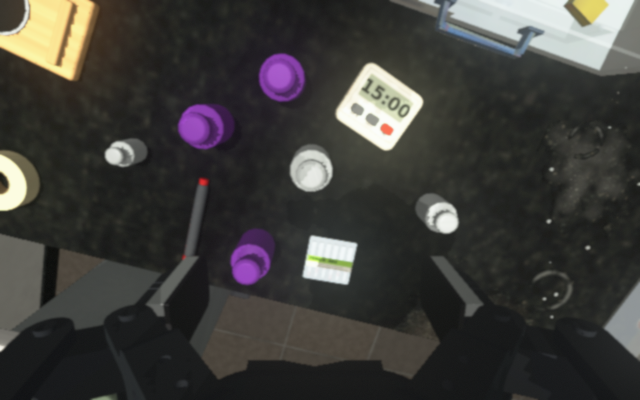

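The wrist view shows w1 at (311,168), with its knob at (313,178). That agrees with the prediction of (312.5,162–175). w2 is at (438,213), w3 at (125,152), and the purple ones are well clear. I'll settle and measure more finely.

```bash
python3 -m crank '{"travel":[[0,0,0],[0,0,0],[0,0,0],[0,0,0],[0,0,0]],"turn":[[0,0,0],[0,0,0],[0,0,0],[0,0,0],[0,0,0]],"gripper":[0,0,0,0,0]}'
cat >> h.py <<'E'
W={1:(.040,.046,.070),2:(.032,.037,.056),3:(.025,.029,.044),4:(.019,.022,.034)}
def blob(f,p,k,z0=0):
    """fit position so the projected silhouette's bounding box centre matches the bright blob nearest p"""
    im=cv2.cvtColor(f['pixels'],cv2.COLOR_RGB2HSV); m=((im[...,1]<70)&(im[...,2]>75)).astype(np.uint8)
    n,l,s,ce=cv2.connectedComponentsWithStats(m)
    u=proj(f,(p[0],p[1],z0+W[k][1]/2))
    i=min((i for i in range(1,n) if s[i][4]>15),key=lambda i:np.hypot(*(ce[i]-u)))
    q=np.array([p[0],p[1]],float); a=np.linspace(0,2*np.pi,40); d,h,H=W[k]
    for _ in range(4):   # blob centroid vs hull centroid of the known cylinder + knob at q
        pts=[proj(f,(q[0]+r*np.cos(t),q[1]+r*np.sin(t),z0+z)) for r,z in ((d/2,.0),(d/2,h),(d/3.6,H)) for t in a]
        M=cv2.moments(cv2.convexHull(np.array(pts,np.float32))); c=np.array([M['m10'],M['m01']])/M['m00']
        q+= (ray(f,*ce[i],z0+h/2)-ray(f,*c,z0+h/2))[:2]
    return q.round(4),s[i].tolist(),M['m00'].__round__(),l==i
E
python3 - <<'E'
from h import *
import pickle
s=bot.observe(); print(s['clock'],s['position'],s['tool_rot'])
P={1:(.472,-.238),2:(.459,-.374),3:(.435,-.055),4:(.433,.125)}
f=grab('wrist')
for k in (1,2,3): print('wrist',k,blob(f,P[k],k)[:3])
f=grab('top')
for k in P: print('top',k,blob(f,P[k],k)[:3])
E
```

```text
clock: 2.15
position: [0.4662, -0.2429, 0.2313]
tool_rot: [3.142, 0.0, 0.269]
force: [0.4, 0.7, 0.7]
grip_width: 0.0853
finger_force: 0.0
2.15 [ 0.46621696 -0.24287878  0.2313113 ] [3.14155426e+00 8.66222160e-05 2.68826815e-01]
wrist 1 (array([ 0.4704, -0.2368]), [288, 143, 44, 48, 1673], 1594)
wrist 2 (array([ 0.4578, -0.3756]), [415, 192, 43, 41, 1270], 1239)
wrist 3 (array([ 0.4339, -0.0533]), [102, 138, 43, 28, 917], 921)
top 1 (array([ 0.4673, -0.2371]), [387, 208, 17, 13, 147], 185)
top 2 (array([ 0.468 , -0.2382]), [387, 208, 17, 13, 147], 118)
top 3 (array([ 0.4367, -0.0553]), [330, 221, 10, 10, 76], 63)
top 4 (array([0.4347, 0.1278]), [270, 224, 8, 8, 51], 38)
```

```bash
python3 -m crank '{"travel":[[0.2,0.3,-2.4],[0.4,0.6,-4.8],[0.4,0.6,-7.2],[0.4,0.6,-9.6],[0.4,0.6,-12]],"turn":[[0,0,0],[0,0,0],[0,0,0],[0,0,0],[0,0,0]],"gripper":[0,0,0,0,0]}' 60
python3 -m crank '{"travel":[[0,0,-3],[0,0,-6],[0,0,-8.5],[0,0,-10],[0,0,-10.3]],"turn":[[0,0,0],[0,0,0],[0,0,0],[0,0,0],[0,0,0]],"gripper":[0,0,0,0,0]}'
python3 -m crank '{"travel":[[0,0,0],[0,0,0],[0,0,0],[0,0,0],[0,0,0]],"turn":[[0,0,0],[0,0,0],[0,0,0],[0,0,0],[0,0,0]],"gripper":[0.2,0.3,0.5,1,1]}'
python3 -m crank '{"travel":[[0,0,0],[0,0,0],[0,0,0],[0,0,0],[0,0,0]],"turn":[[0,0,0],[0,0,0],[0,0,0],[0,0,0],[0,0,0]],"gripper":[1,1,1,1,1]}'
```

```text
clock: 2.75
position: [0.4705, -0.2365, 0.1104]
tool_rot: [3.141, -0.0, 0.27]
force: [0.1, 0.2, 0.1]
grip_width: 0.0856
finger_force: 0.0
clock: 3.25
position: [0.4697, -0.2361, 0.0067]
tool_rot: [-3.14, 0.002, 0.27]
force: [-0.2, 0.4, 0.7]
grip_width: 0.0853
finger_force: 0.0
clock: 3.75
position: [0.4711, -0.2369, 0.0094]
tool_rot: [3.14, -0.001, 0.269]
force: [-2.4, 0.0, 12.4]
grip_width: 0.0383
finger_force: 59.0
clock: 4.25
position: [0.4711, -0.2368, 0.0094]
tool_rot: [3.14, -0.001, 0.269]
force: [-2.5, -0.0, 12.8]
grip_width: 0.0387
finger_force: 59.0
```

```bash
python3 -m crank '{"travel":[[0,0,1],[0,0,3.5],[0,0,6.5],[0,0,9.5],[0,0,12]],"turn":[[0,0,0],[0,0,0],[0,0,0],[0,0,0],[0,0,0]],"gripper":[1,1,1,1,1]}'
python3 -m crank '{"travel":[[0.5,2.5,0],[1.2,6,0],[2,9.7,0],[2.8,13.5,0],[3.6,17.4,0]],"turn":[[0,0,4],[0,0,8],[0,0,12],[0,0,16],[0,0,21]],"gripper":[1,1,1,1,1]}'
python3 -m crank '{"travel":[[0.7,3.5,0],[1.4,7,0],[2.1,10.5,0],[2.8,14,0],[3.6,17.4,0]],"turn":[[0,0,4],[0,0,8],[0,0,12],[0,0,16],[0,0,21]],"gripper":[1,1,1,1,1]}'
python3 -m crank '{"travel":[[0.8,3.8,0],[1.6,7.6,0],[2.3,11.2,0],[3,14.4,0],[3.6,17.2,0]],"turn":[[0,0,4],[0,0,8],[0,0,13],[0,0,17],[0,0,21.7]],"gripper":[1,1,1,1,1]}'
python3 -m crank '{"travel":[[0,0,0],[0,0,0],[0,0,0],[0,0,0],[0,0,0]],"turn":[[0,0,0],[0,0,0],[0,0,0],[0,0,0],[0,0,0]],"gripper":[1,1,1,1,1]}'
python3 - <<'E'
from h import *
import pickle
f=grab('wrist','w2.png'); pickle.dump(f,open('w2.pkl','wb'))
s=bot.observe(); print(s['clock'],s['position'],s['tool_rot'],s['qpos'].round(2) )
for p in [(0.5793,.2844),(.5661,.2157),(.5528,.1469),(.5396,.0782)]: print(np.round(proj(f,(*p,.015)),1))
E
```

```text
clock: 4.75
position: [0.4704, -0.2364, 0.1305]
tool_rot: [3.141, -0.001, 0.27]
force: [-0.3, -1.2, -6.3]
grip_width: 0.0383
finger_force: 61.8
clock: 5.25
position: [0.5064, -0.0611, 0.129]
tool_rot: [3.141, 0.0, 0.639]
force: [0.6, -0.2, -5.7]
grip_width: 0.0385
finger_force: 61.8
clock: 5.75
position: [0.5423, 0.1129, 0.129]
tool_rot: [3.141, 0.0, 1.006]
force: [-0.4, -0.1, -5.4]
grip_width: 0.0384
finger_force: 61.8
clock: 6.25
position: [0.5783, 0.2852, 0.1289]
tool_rot: [-3.142, 0.0, 1.385]
force: [0.1, -0.7, -5.9]
grip_width: 0.0389
finger_force: 61.8
clock: 6.75
position: [0.5787, 0.2828, 0.1285]
tool_rot: [3.141, 0.0, 1.381]
force: [0.7, 0.3, -4.7]
grip_width: 0.0384
finger_force: 61.9
6.8 [0.57868159 0.28304946 0.12849401] [3.14138472e+00 1.43638535e-04 1.38072764e+00] [-0.25  0.7  -0.45  1.62  0.37  0.91 -1.03]
[315.8 193.6]
[315.8 278.6]
[315.7 353.2]
[315.7 418.9]
```

View pics/w2.png

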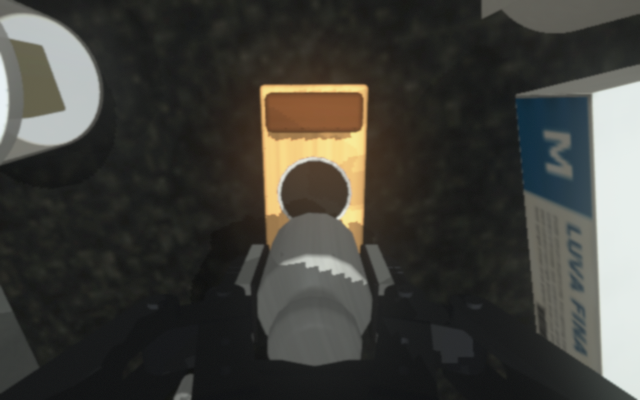

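The rest is at about (314.5,191.5), within 2 px of the prediction, and the held weight is centred on it. The end block is at (315,112). I'll lower it and release.

```bash
python3 -m crank '{"travel":[[0,0.1,-2.5],[0,0.1,-5],[0,0.1,-7.5],[0,0.1,-9.2],[0,0.1,-10.1]],"turn":[[0,0,0],[0,0,0],[0,0,0],[0,0,0],[0,0,0]],"gripper":[1,1,1,1,1]}'
python3 -m crank '{"travel":[[0,0,0],[0,0,-0.1],[0,0,-0.2],[0,0,-0.3],[0,0,-0.3]],"turn":[[0,0,0],[0,0,0],[0,0,0],[0,0,0],[0,0,0]],"gripper":[1,1,1,1,1]}'
```

```text
clock: 7.3
position: [0.5781, 0.2842, 0.0259]
tool_rot: [-3.14, 0.001, 1.381]
force: [0.6, -0.6, -5.8]
grip_width: 0.0385
finger_force: 61.8
clock: 7.8
position: [0.5788, 0.2846, 0.0247]
tool_rot: [3.141, -0.0, 1.382]
force: [0.2, -0.4, -5.2]
grip_width: 0.0383
finger_force: 61.8
```

```bash
python3 -m crank '{"travel":[[0,0,-0.05],[0,0,-0.1],[0,0,-0.1],[0,0,-0.1],[0,0,-0.1]],"turn":[[0,0,0],[0,0,0],[0,0,0],[0,0,0],[0,0,0]],"gripper":[1,1,1,1,1]}'
```

```text
clock: 8.3
position: [0.5788, 0.2847, 0.0245]
tool_rot: [3.141, -0.0, 1.381]
force: [-5.3, -3.5, 12.3]
grip_width: 0.0388
finger_force: 63.9
```

```bash
python3 -m crank '{"travel":[[0,0,0],[0,0,0],[0,0,0],[0,0,0.1],[0,0,0.2]],"turn":[[0,0,0],[0,0,0],[0,0,0],[0,0,0],[0,0,0]],"gripper":[0.4,0.3,0.2,0,0]}'
python3 -m crank '{"travel":[[0,0,1],[0,0,3.5],[0,0,7],[0,0,10],[0,0,13]],"turn":[[0,0,0],[0,0,0],[0,0,0],[0,0,0],[0,0,0]],"gripper":[0,0,0,0,0]}'
python3 -m crank '{"travel":[[-0.5,-2.5,0],[-1.1,-6,0],[-1.7,-9.5,0],[-2.4,-13,0],[-3,-16.5,0]],"turn":[[0,0,0],[0,0,0],[0,0,0],[0,0,0],[0,0,0]],"gripper":[0,0,0,0,0]}'
python3 -m crank '{"travel":[[-0.6,-3.3,0],[-1.2,-6.6,0],[-1.8,-9.9,0],[-2.4,-13.2,0],[-3,-16.5,0]],"turn":[[0,0,0],[0,0,0],[0,0,0],[0,0,0],[0,0,0]],"gripper":[0,0,0,0,0]}'
python3 -m crank '{"travel":[[-0.6,-3.3,0],[-1.2,-6.6,0],[-1.8,-9.9,0],[-2.4,-13.2,0],[-3,-16.5,0]],"turn":[[0,0,0],[0,0,0],[0,0,0],[0,0,0],[0,0,0]],"gripper":[0,0,0,0,0]}'
python3 -m crank '{"travel":[[-0.6,-3.5,0],[-1.2,-7,0],[-1.9,-10.5,0],[-2.5,-14,0],[-3.1,-16.5,0]],"turn":[[0,0,0],[0,0,0],[0,0,0],[0,0,0],[0,0,0]],"gripper":[0,0,0,0,0]}'
python3 -m crank '{"travel":[[0,0,0],[0,0,0],[0,0,0],[0,0,0],[0,0,0]],"turn":[[0,0,0],[0,0,0],[0,0,0],[0,0,0],[0,0,0]],"gripper":[0,0,0,0,0]}'
python3 - <<'E'
from h import *
f=grab('wrist'); s=bot.observe(); print(s['clock'],s['position'],s['tool_rot'],s['qpos'].round(2))
print(np.round(proj(f,(.4578,-.3756,.02)),1),blob(f,(.4578,-.3756),2)[:3])
f=grab('top'); print(blob(f,(.579,.2855),1,.015)[:3])
E
```

```text
clock: 8.8
position: [0.5786, 0.2847, 0.0253]
tool_rot: [-3.142, -0.0, 1.382]
force: [-0.3, 0.3, 0.8]
grip_width: 0.0855
finger_force: 0.0
clock: 9.3
position: [0.5785, 0.2846, 0.1574]
tool_rot: [3.141, -0.0, 1.382]
force: [0.3, -0.2, 0.9]
grip_width: 0.0854
finger_force: 0.0
clock: 9.8
position: [0.5482, 0.1183, 0.1561]
tool_rot: [3.141, -0.0, 1.382]
force: [0.3, 0.5, 0.0]
grip_width: 0.0852
finger_force: 0.0
clock: 10.3
position: [0.5183, -0.0466, 0.1561]
tool_rot: [3.141, 0.0, 1.382]
force: [0.2, -0.1, -0.5]
grip_width: 0.0858
finger_force: 0.0
clock: 10.8
position: [0.4883, -0.2117, 0.1561]
tool_rot: [3.141, 0.0, 1.382]
force: [0.6, -0.0, -0.7]
grip_width: 0.0853
finger_force: 0.0
clock: 11.3
position: [0.4568, -0.3778, 0.156]
tool_rot: [3.141, 0.001, 1.38]
force: [0.0, 0.8, 0.3]
grip_width: 0.0856
finger_force: 0.0
clock: 11.8
position: [0.458, -0.3747, 0.1555]
tool_rot: [3.141, -0.0, 1.383]
force: [0.8, 0.0, -0.1]
grip_width: 0.0855
finger_force: 0.0
11.85 [ 0.45785023 -0.37488514  0.15545775] [3.14149236e+00 4.66092529e-05 1.38242087e+00] [ 0.88  0.59 -0.43  1.74  0.31  0.88  0.13]
[315.4 189.9] (array([ 0.4581, -0.3746]), [294, 165, 44, 50, 1694], 1639)
(array([0.5495, 0.1754]), [211, 171, 102, 38, 1017], 187)
```

```bash
python3 -m crank '{"travel":[[0,0,-3],[0,0,-6],[0,0,-9],[0,0,-12],[0,0,-13.5]],"turn":[[0,0,0],[0,0,0],[0,0,0],[0,0,0],[0,0,0]],"gripper":[0,0,0,0,0]}' 50
python3 -m crank '{"travel":[[0,0,-1],[0,0,-1.4],[0,0,-1.4],[0,0,-1.4],[0,0,-1.4]],"turn":[[0,0,0],[0,0,0],[0,0,0],[0,0,0],[0,0,0]],"gripper":[0,0,0.3,0.5,0.5]}'
python3 -m crank '{"travel":[[0,0,0],[0,0,0],[0,0,0],[0,0,0],[0,0,0]],"turn":[[0,0,0],[0,0,0],[0,0,0],[0,0,0],[0,0,0]],"gripper":[0.7,1,1,1,1]}'
python3 -m crank '{"travel":[[0,0,1],[0,0,3.5],[0,0,7],[0,0,10.5],[0,0,13]],"turn":[[0,0,0],[0,0,0],[0,0,0],[0,0,0],[0,0,0]],"gripper":[1,1,1,1,1]}'
```

```text
clock: 12.4
position: [0.4568, -0.3746, 0.0181]
tool_rot: [-3.139, -0.001, 1.382]
force: [-0.3, -1.0, 0.6]
grip_width: 0.0859
finger_force: 0.0
clock: 12.9
position: [0.4579, -0.3758, 0.0072]
tool_rot: [3.14, 0.001, 1.381]
force: [-0.7, 0.6, -0.0]
grip_width: 0.0444
finger_force: 0.0
clock: 13.4
position: [0.458, -0.3758, 0.0072]
tool_rot: [3.14, 0.001, 1.381]
force: [-0.8, 0.2, 9.2]
grip_width: 0.0307
finger_force: 48.8
clock: 13.9
position: [0.4578, -0.3755, 0.1391]
tool_rot: [3.14, 0.001, 1.382]
force: [-0.3, -0.4, -2.8]
grip_width: 0.0307
finger_force: 50.2
```

```bash
python3 -m crank '{"travel":[[0.4,2,0],[1,5,0],[1.6,8.5,0],[2.1,11.6,0],[2.7,14.8,0]],"turn":[[0,0,0],[0,0,0],[0,0,0],[0,0,0],[0,0,0]],"gripper":[1,1,1,1,1]}'
python3 -m crank '{"travel":[[0.5,3,0],[1.1,6,0],[1.6,9,0],[2.1,12,0],[2.7,14.8,0]],"turn":[[0,0,0],[0,0,0],[0,0,0],[0,0,0],[0,0,0]],"gripper":[1,1,1,1,1]}'
python3 -m crank '{"travel":[[0.5,3,0],[1.1,6,0],[1.6,9,0],[2.1,12,0],[2.7,14.8,0]],"turn":[[0,0,0],[0,0,0],[0,0,0],[0,0,0],[0,0,0]],"gripper":[1,1,1,1,1]}'
python3 -m crank '{"travel":[[0.6,3.2,0],[1.2,6.5,0],[1.8,9.8,0],[2.3,12.8,0],[2.65,14.9,0]],"turn":[[0,0,0],[0,0,0],[0,0,0],[0,0,0],[0,0,0]],"gripper":[1,1,1,1,1]}'
python3 -m crank '{"travel":[[0,0,0],[0,0,0],[0,0,0],[0,0,0],[0,0,0]],"turn":[[0,0,0],[0,0,0],[0,0,0],[0,0,0],[0,0,0]],"gripper":[1,1,1,1,1]}' | head -2
python3 - <<'E'
from h import *
f=grab('wrist','w3.png'); print(np.round(proj(f,(.5654,.2172,.015)),1), np.round(proj(f,(.5786,.286,.015)),1),np.round(proj(f,(.5786,.286,.085)),1))
E
```

```text
clock: 14.4
position: [0.4844, -0.2262, 0.1369]
tool_rot: [3.141, 0.0, 1.381]
force: [1.1, 0.6, -2.7]
grip_width: 0.03
finger_force: 50.1
clock: 14.9
position: [0.5114, -0.078, 0.1369]
tool_rot: [3.141, 0.0, 1.382]
force: [0.6, -0.9, -2.1]
grip_width: 0.0304
finger_force: 50.1
clock: 15.4
position: [0.5384, 0.07, 0.1369]
tool_rot: [3.141, 0.0, 1.382]
force: [1.3, 0.1, -2.8]
grip_width: 0.0307
finger_force: 50.1
clock: 15.9
position: [0.5648, 0.22, 0.1369]
tool_rot: [-3.142, -0.001, 1.383]
force: [0.5, -0.1, -3.1]
grip_width: 0.0304
finger_force: 50.1
clock: 16.4
position: [0.5652, 0.2169, 0.1364]
[315.6 192.7] [315.6  97.5] [316.2  96.1]
```

View pics/w3.png

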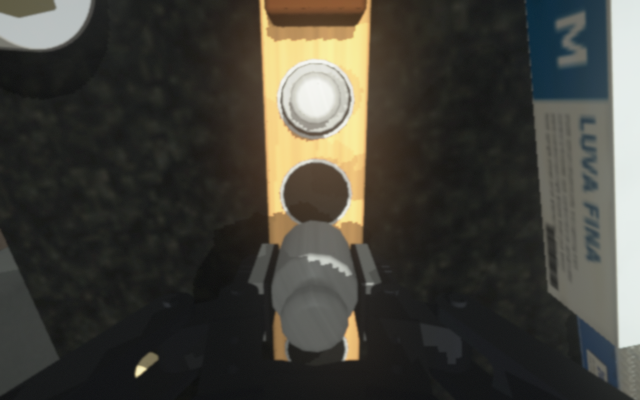

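w1 stands at (316,98), centred on its rest. The second rest is at (316,193), directly below the held weight. I'll lower w2 there.

```bash
python3 -m crank '{"travel":[[0,0,-2.5],[0,0,-5.3],[0,0,-8],[0,0,-10],[0,0,-11.1]],"turn":[[0,0,0],[0,0,0],[0,0,0],[0,0,0],[0,0,0]],"gripper":[1,1,1,1,1]}'
python3 -m crank '{"travel":[[0,0,0],[0,0,-0.1],[0,0,-0.2],[0,0,-0.3],[0,0,-0.35]],"turn":[[0,0,0],[0,0,0],[0,0,0],[0,0,0],[0,0,0]],"gripper":[1,1,1,1,1]}'
```

```text
clock: 16.95
position: [0.5644, 0.2171, 0.0237]
tool_rot: [-3.14, 0.001, 1.381]
force: [-0.5, -0.3, -2.7]
grip_width: 0.0307
finger_force: 50.1
clock: 17.45
position: [0.5653, 0.2176, 0.0223]
tool_rot: [3.141, -0.0, 1.381]
force: [-0.5, 0.6, 7.7]
grip_width: 0.0305
finger_force: 51.3
```

```bash
python3 -m crank '{"travel":[[0,0,0],[0,0,0],[0,0,0],[0,0,0.1],[0,0,0.2]],"turn":[[0,0,0],[0,0,0],[0,0,0],[0,0,0],[0,0,0]],"gripper":[0.5,0.4,0.2,0,0]}'
python3 -m crank '{"travel":[[0,0,1],[0,0,3.5],[0,0,7],[0,0,10],[0,0,13]],"turn":[[0,0,0],[0,0,0],[0,0,0],[0,0,0],[0,0,0]],"gripper":[0,0,0,0,0]}'
python3 -m crank '{"travel":[[-1,-2,0],[-2.4,-5,0],[-3.8,-8,0],[-5.2,-10.8,0],[-6.6,-13.5,0]],"turn":[[0,0,0],[0,0,0],[0,0,0],[0,0,0],[0,0,0]],"gripper":[0,0,0,0,0]}'
python3 -m crank '{"travel":[[-1.4,-2.9,0],[-2.8,-5.8,0],[-4.2,-8.7,0],[-5.5,-11.3,0],[-6.5,-13.6,0]],"turn":[[0,0,0],[0,0,0],[0,0,0],[0,0,0],[0,0,0]],"gripper":[0,0,0,0,0]}'
python3 -m crank '{"travel":[[0,0,0],[0,0,0],[0,0,0],[0,0,0],[0,0,0]],"turn":[[0,0,0],[0,0,0],[0,0,0],[0,0,0],[0,0,0]],"gripper":[0,0,0,0,0]}'
python3 - <<'E'
from h import *
f=grab('wrist'); s=bot.observe(); print(s['clock'],s['position'],s['tool_rot'],s['qpos'].round(2))
print(np.round(proj(f,(.4339,-.0533,.02)),1),blob(f,(.4339,-.0533),3)[:3],blob(f,(.4347,.1278),4)[:3])
E
```

```text
clock: 17.95
position: [0.5651, 0.2177, 0.0239]
tool_rot: [3.142, -0.0, 1.382]
force: [0.0, 0.9, 0.2]
grip_width: 0.0851
finger_force: 0.0
clock: 18.45
position: [0.565, 0.2177, 0.156]
tool_rot: [3.141, -0.0, 1.382]
force: [0.4, -0.0, -0.0]
grip_width: 0.0852
finger_force: 0.0
clock: 18.95
position: [0.4984, 0.0814, 0.1545]
tool_rot: [3.141, 0.0, 1.381]
force: [0.6, -0.2, 0.5]
grip_width: 0.0853
finger_force: 0.0
clock: 19.45
position: [0.4333, -0.0547, 0.1545]
tool_rot: [3.141, 0.001, 1.381]
force: [0.6, 0.0, 0.3]
grip_width: 0.0855
finger_force: 0.0
clock: 19.95
position: [0.4343, -0.0527, 0.1538]
tool_rot: [-3.142, -0.0, 1.383]
force: [0.0, 0.5, -1.0]
grip_width: 0.0854
finger_force: 0.0
20.0 [ 0.43422854 -0.05288289  0.15380606] [ 3.14158974e+00 -1.36668733e-04  1.38239809e+00] [ 0.38  0.38 -0.48  2.13  0.27  0.69 -0.48]
[315.1 190.1] (array([ 0.4345, -0.0556]), [300, 173, 33, 38, 964], 981) (array([0.367 , 0.0715]), [152, 0, 85, 88, 4802], 846)
```

```bash
python3 -m crank '{"travel":[[0,-0.2,-3],[0,-0.2,-6],[0,-0.2,-9],[0,-0.2,-12],[0,-0.2,-13.5]],"turn":[[0,0,0],[0,0,0],[0,0,0],[0,0,0],[0,0,0]],"gripper":[0,0,0,0,0]}' 40
python3 -m crank '{"travel":[[0,0,-1],[0,0,-1.4],[0,0,-1.4],[0,0,-1.4],[0,0,-1.4]],"turn":[[0,0,0],[0,0,0],[0,0,0],[0,0,0],[0,0,0]],"gripper":[0,0,0.3,0.5,0.6]}'
python3 -m crank '{"travel":[[0,0,0],[0,0,0],[0,0,0],[0,0,0],[0,0,0]],"turn":[[0,0,0],[0,0,0],[0,0,0],[0,0,0],[0,0,0]],"gripper":[0.7,1,1,1,1]}'
python3 -m crank '{"travel":[[0,0,1],[0,0,3.5],[0,0,7],[0,0,10.5],[0,0,13]],"turn":[[0,0,0],[0,0,0],[0,0,0],[0,0,0],[0,0,0]],"gripper":[1,1,1,1,1]}'
```

```text
clock: 20.5
position: [0.4332, -0.0549, 0.0167]
tool_rot: [-3.139, 0.0, 1.382]
force: [0.6, -0.2, 0.6]
grip_width: 0.0855
finger_force: 0.0
clock: 21.0
position: [0.4345, -0.0555, 0.0055]
tool_rot: [3.14, -0.0, 1.381]
force: [1.1, 0.1, -0.4]
grip_width: 0.044
finger_force: 0.0
clock: 21.5
position: [0.4344, -0.0555, 0.0054]
tool_rot: [3.141, 0.0, 1.381]
force: [-1.6, 0.3, 12.9]
grip_width: 0.0237
finger_force: 38.5
clock: 22.0
position: [0.4341, -0.0554, 0.1374]
tool_rot: [3.14, -0.0, 1.382]
force: [0.0, 0.9, -0.5]
grip_width: 0.0237
finger_force: 39.6
```

```bash
python3 -m crank '{"travel":[[0.8,1.4,0],[2,3.5,0],[3.3,5.8,0],[4.6,8,0],[5.9,10.2,0]],"turn":[[0,0,0],[0,0,0],[0,0,0],[0,0,0],[0,0,0]],"gripper":[1,1,1,1,1]}'
python3 -m crank '{"travel":[[1.3,2.2,0],[2.6,4.5,0],[3.9,6.8,0],[5,8.8,0],[5.9,10.2,0]],"turn":[[0,0,0],[0,0,0],[0,0,0],[0,0,0],[0,0,0]],"gripper":[1,1,1,1,1]}'
python3 -m crank '{"travel":[[0,0,0],[0,0,0],[0,0,0],[0,0,0],[0,0,0]],"turn":[[0,0,0],[0,0,0],[0,0,0],[0,0,0],[0,0,0]],"gripper":[1,1,1,1,1]}'
python3 - <<'E'
from h import *
f=grab('wrist','w4.png'); print(np.round(proj(f,(.5521,.1485,.015)),1), np.round(proj(f,(.5654,.2172,.015)),1))
E
```

```text
clock: 22.5
position: [0.4933, 0.0474, 0.1356]
tool_rot: [3.141, 0.0, 1.381]
force: [0.4, -0.3, -1.2]
grip_width: 0.0235
finger_force: 39.7
clock: 23.0
position: [0.5522, 0.1501, 0.1355]
tool_rot: [-3.141, -0.001, 1.383]
force: [0.3, -1.2, -1.0]
grip_width: 0.0237
finger_force: 39.7
clock: 23.5
position: [0.552, 0.148, 0.135]
tool_rot: [3.142, 0.0, 1.381]
force: [0.1, -0.8, -1.0]
grip_width: 0.0233
finger_force: 39.6
[315.5 193. ] [315.6  97.5]
```

View pics/w4.png

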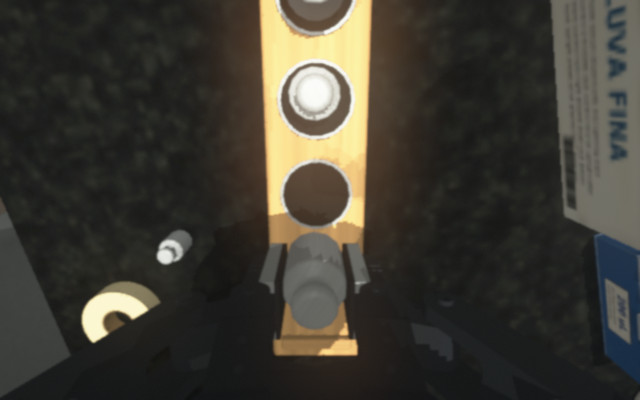

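w2 stands within about 4 px (3 mm) of its rest centre at (315,98). The third rest is at (316,193), as predicted. I'll lower w3.

```bash
python3 -m crank '{"travel":[[0,0,-2.5],[0,0,-5.3],[0,0,-8],[0,0,-10],[0,0,-11.1]],"turn":[[0,0,0],[0,0,0],[0,0,0],[0,0,0],[0,0,0]],"gripper":[1,1,1,1,1]}'
python3 -m crank '{"travel":[[0,0,0],[0,0,-0.1],[0,0,-0.2],[0,0,-0.3],[0,0,-0.4]],"turn":[[0,0,0],[0,0,0],[0,0,0],[0,0,0],[0,0,0]],"gripper":[1,1,1,1,1]}'
```

```text
clock: 24.05
position: [0.5514, 0.1483, 0.0223]
tool_rot: [-3.14, 0.001, 1.382]
force: [0.7, 0.7, -1.0]
grip_width: 0.0237
finger_force: 39.6
clock: 24.55
position: [0.5524, 0.1487, 0.0204]
tool_rot: [3.141, -0.0, 1.381]
force: [-3.5, -2.2, 23.8]
grip_width: 0.0236
finger_force: 42.2
```

```bash
python3 -m crank '{"travel":[[0,0,0.1],[0,0,0.1],[0,0,0.1],[0,0,0.2],[0,0,0.3]],"turn":[[0,0,0],[0,0,0],[0,0,0],[0,0,0],[0,0,0]],"gripper":[0.6,0.5,0.3,0,0]}'
python3 -m crank '{"travel":[[0,0,1],[0,0,3.5],[0,0,7],[0,0,10],[0,0,13]],"turn":[[0,0,0],[0,0,0],[0,0,0],[0,0,0],[0,0,0]],"gripper":[0,0,0,0,0]}'
python3 -m crank '{"travel":[[-2,-0.4,0],[-5,-0.9,0],[-8,-1.5,0],[-10.5,-2,0],[-11.8,-2.2,0]],"turn":[[0,0,0],[0,0,0],[0,0,0],[0,0,0],[0,0,0]],"gripper":[0,0,0,0,0]}'
python3 -m crank '{"travel":[[0,0,0],[0,0,0],[0,0,0],[0,0,0],[0,0,0]],"turn":[[0,0,0],[0,0,0],[0,0,0],[0,0,0],[0,0,0]],"gripper":[0,0,0,0,0]}'
python3 - <<'E'
from h import *
f=grab('wrist'); s=bot.observe(); print(s['clock'],s['position'],s['qpos'].round(2))
print(np.round(proj(f,(.4335,.127,.015)),1),blob(f,(.4335,.127),4)[:3])
E
```

```text
clock: 25.05
position: [0.552, 0.1486, 0.0229]
tool_rot: [-3.142, 0.0, 1.382]
force: [0.7, 0.0, -0.3]
grip_width: 0.0837
finger_force: 0.0
clock: 25.55
position: [0.552, 0.1486, 0.1549]
tool_rot: [3.141, -0.0, 1.382]
force: [0.1, 1.2, -0.3]
grip_width: 0.0856
finger_force: 0.0
clock: 26.05
position: [0.4323, 0.126, 0.1535]
tool_rot: [3.141, 0.001, 1.382]
force: [1.3, -0.3, 0.0]
grip_width: 0.0853
finger_force: 0.0
clock: 26.55
position: [0.4343, 0.1267, 0.1527]
tool_rot: [-3.141, -0.0, 1.381]
force: [0.5, 0.1, -0.1]
grip_width: 0.0851
finger_force: 0.0
26.6 [0.43423498 0.12669219 0.15266261] [-0.    0.41 -0.52  2.09  0.31  0.71 -0.91]
[314.3 188.1] (array([0.4331, 0.1259]), [302, 175, 25, 28, 572], 553)
```

```bash
python3 -m crank '{"travel":[[-0.1,-0.1,-3],[-0.1,-0.1,-6],[-0.1,-0.1,-9],[-0.1,-0.1,-12],[-0.1,-0.1,-13.5]],"turn":[[0,0,0],[0,0,0],[0,0,0],[0,0,0],[0,0,0]],"gripper":[0,0,0,0,0]}' 30
python3 -m crank '{"travel":[[0,0,-1],[0,0,-1.3],[0,0,-1.3],[0,0,-1.3],[0,0,-1.3]],"turn":[[0,0,0],[0,0,0],[0,0,0],[0,0,0],[0,0,0]],"gripper":[0,0,0.3,0.5,0.65]}'
python3 -m crank '{"travel":[[0,0,0],[0,0,0],[0,0,0],[0,0,0],[0,0,0]],"turn":[[0,0,0],[0,0,0],[0,0,0],[0,0,0],[0,0,0]],"gripper":[0.75,1,1,1,1]}'
python3 -m crank '{"travel":[[0,0,1],[0,0,3.5],[0,0,7],[0,0,10.5],[0,0,13]],"turn":[[0,0,0],[0,0,0],[0,0,0],[0,0,0],[0,0,0]],"gripper":[1,1,1,1,1]}'
```

```text
clock: 27.1
position: [0.4322, 0.1255, 0.0156]
tool_rot: [-3.139, 0.001, 1.382]
force: [0.6, 0.5, 0.3]
grip_width: 0.0855
finger_force: 0.0
clock: 27.6
position: [0.4335, 0.1256, 0.0055]
tool_rot: [3.141, -0.001, 1.381]
force: [0.1, 0.2, 0.0]
grip_width: 0.044
finger_force: 0.0
clock: 28.1
position: [0.4333, 0.1256, 0.0053]
tool_rot: [3.141, -0.0, 1.381]
force: [-1.3, -0.6, 9.5]
grip_width: 0.0173
finger_force: 29.0
clock: 28.6
position: [0.4331, 0.1257, 0.1374]
tool_rot: [3.14, -0.001, 1.382]
force: [-0.1, 0.2, -1.3]
grip_width: 0.0177
finger_force: 29.6
```

```bash
python3 -m crank '{"travel":[[1.8,-0.8,0],[4.2,-1.8,0],[6.8,-3,0],[9,-3.9,0],[10.6,-4.6,0]],"turn":[[0,0,0],[0,0,0],[0,0,0],[0,0,0],[0,0,0]],"gripper":[1,1,1,1,1]}'
python3 -m crank '{"travel":[[0,0,0],[0,0,0],[0,0,0],[0,0,0],[0,0,0]],"turn":[[0,0,0],[0,0,0],[0,0,0],[0,0,0],[0,0,0]],"gripper":[1,1,1,1,1]}'
python3 - <<'E'
from h import *
f=grab('wrist','w5.png'); print(np.round(proj(f,(.5389,.0798,.015)),1), np.round(proj(f,(.5521,.1485,.015)),1))
E
```

```text
clock: 29.1
position: [0.5401, 0.0787, 0.1355]
tool_rot: [3.141, -0.0, 1.381]
force: [-0.4, 0.8, -0.1]
grip_width: 0.0176
finger_force: 29.6
clock: 29.6
position: [0.5387, 0.0799, 0.135]
tool_rot: [3.142, 0.0, 1.382]
force: [0.7, -0.1, 0.3]
grip_width: 0.0176
finger_force: 29.6
[315.7 193.7] [315.8  98.3]
```

View pics/w5.png

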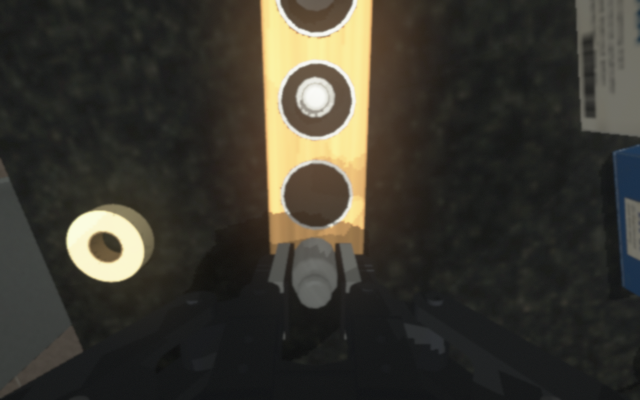

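w3 is centred at (316,97). The last rest is at (316,193), right where w4 is aimed. I'll lower w4.

```bash
python3 -m crank '{"travel":[[0,0,-2.5],[0,0,-5.3],[0,0,-8],[0,0,-10],[0,0,-11.1]],"turn":[[0,0,0],[0,0,0],[0,0,0],[0,0,0],[0,0,0]],"gripper":[1,1,1,1,1]}'
python3 -m crank '{"travel":[[0,0,0],[0,0,-0.1],[0,0,-0.2],[0,0,-0.3],[0,0,-0.35]],"turn":[[0,0,0],[0,0,0],[0,0,0],[0,0,0],[0,0,0]],"gripper":[1,1,1,1,1]}'
```

```text
clock: 30.15
position: [0.5383, 0.0797, 0.0223]
tool_rot: [-3.14, 0.001, 1.382]
force: [0.9, -0.0, -0.7]
grip_width: 0.0174
finger_force: 29.6
clock: 30.65
position: [0.5393, 0.0796, 0.0207]
tool_rot: [3.141, -0.0, 1.381]
force: [0.6, 0.4, -0.4]
grip_width: 0.0176
finger_force: 29.6
```

```bash
python3 -m crank '{"travel":[[0,0,-0.05],[0,0,-0.1],[0,0,-0.1],[0,0,-0.1],[0,0,-0.1]],"turn":[[0,0,0],[0,0,0],[0,0,0],[0,0,0],[0,0,0]],"gripper":[1,1,1,1,1]}'
```

```text
clock: 31.15
position: [0.5393, 0.0796, 0.0202]
tool_rot: [3.141, 0.0, 1.381]
force: [-4.6, -1.5, 17.6]
grip_width: 0.0174
finger_force: 31.4
```

Contact. I'll release, rise, and back off to look.

```bash
python3 -m crank '{"travel":[[0,0,0.1],[0,0,0.1],[0,0,0.1],[0,0,0.2],[0,0,0.3]],"turn":[[0,0,0],[0,0,0],[0,0,0],[0,0,0],[0,0,0]],"gripper":[0.7,0.6,0.4,0,0]}'
python3 -m crank '{"travel":[[0,0,1],[0,0,3.5],[0,0,7],[0,0,11],[0,0,15]],"turn":[[0,0,0],[0,0,0],[0,0,0],[0,0,0],[0,0,0]],"gripper":[0,0,0,0,0]}'
python3 -m crank '{"travel":[[-0.5,-2,1],[-1,-5,2],[-1.5,-8,4],[-2,-11,6],[-2,-13,8]],"turn":[[0,0,0],[0,0,0],[0,0,0],[0,0,0],[0,0,0]],"gripper":[0,0,0,0,0]}'
python3 -m crank '{"travel":[[0,0,0],[0,0,0],[0,0,0],[0,0,0],[0,0,0]],"turn":[[0,0,0],[0,0,0],[0,0,0],[0,0,0],[0,0,0]],"gripper":[0,0,0,0,0]}'
python3 - <<'E'
from h import *
f=grab('top'); g=grab('wrist'); h=grab('scene')
a=lambda f,s:cv2.resize(f['pixels'][s],(390,290),interpolation=cv2.INTER_CUBIC)
c=np.vstack([np.hstack([a(f,np.s_[155:225,190:325]),a(g,np.s_[:,:])]),np.hstack([a(h,np.s_[145:215,250:350]),a(g,np.s_[0:200,200:430])])])
cv2.imwrite('pics/end.png',cv2.cvtColor(c,cv2.COLOR_RGB2BGR)); s=bot.observe();print(s['clock'],s['position'])
for p in [(.5786,.286),(.5654,.2172),(.5521,.1485),(.5389,.0798)]: print(np.round(proj(g,(*p,.015)),1))
E
```

```text
clock: 31.65
position: [0.539, 0.0796, 0.0223]
tool_rot: [-3.141, 0.0, 1.382]
force: [-0.5, -0.1, 0.5]
grip_width: 0.0761
finger_force: 0.0
clock: 32.15
position: [0.5386, 0.0797, 0.1744]
tool_rot: [-3.141, -0.0, 1.382]
force: [0.4, 0.5, 0.4]
grip_width: 0.0853
finger_force: 0.0
clock: 32.65
position: [0.5181, -0.0525, 0.2538]
tool_rot: [3.142, 0.001, 1.38]
force: [0.2, 0.3, 0.6]
grip_width: 0.0854
finger_force: 0.0
clock: 33.15
position: [0.5189, -0.0497, 0.2518]
tool_rot: [-3.141, -0.0, 1.383]
force: [0.1, 0.3, 0.4]
grip_width: 0.0853
finger_force: 0.0
33.3 [ 0.51897944 -0.05003766  0.2520496 ]
[ 310.1 -243.2]
[ 310.3 -139.4]
[310.3 -47.5]
[310.5  34.6]
```

View pics/end.png

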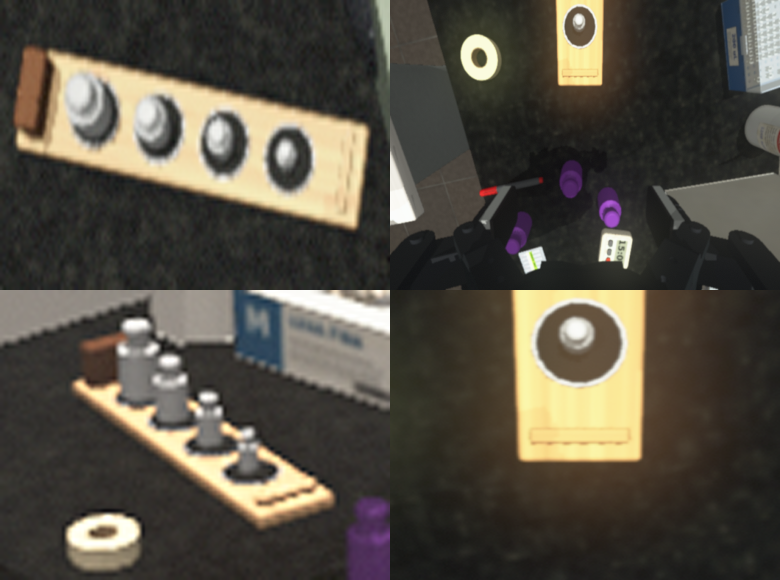

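All four weights stand upright on their rests in descending order from the end block. w4's base is within a few pixels of its rest centre, and the gripper is clear.

```bash
python3 -c "
from workcell import bot
print(bot.job_done())"
```

```text
the job is handed in; nothing more can be done
None
```

I handed the job in at about 33 s: in the last pictures, all four weights stand upright near the centre of their rests, largest to smallest from the end block, and the gripper is clear of them; the judge returned no verdict.

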